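# Set a sprung sample clamp half open on its stop pin

### The job

Set the sample clamp that has the blue push plate ready for loading: with the fingertips push its blue plate in until the slide reaches its end stop, then back away and let the spring bring it back until the red-headed stop pin holds it half open. Only push on the front of the plate: do not grip it or reach behind it, and do not touch the stop pin. Leave the clamp with the grey plate closed, and do not disturb the vial, dish, tweezers and sample case.

Things in the scene. Friction and masses are not known exactly. Their poses are not given: they have to be found in the camera images.
- blue_clamp: the clamp to set: 190 x 80 mm aluminium bench clamp fixed to the bench, 82 mm tall; origin at the centre of its underside, +x = the way its slide is pushed. Along x: push plate at -115 mm, stop-pin bridge at -35 mm (top 54 mm high), fixed jaw 5 to 20 mm, then the moving jaw (62 mm high). Has the blue plate; may stand left or right of the grey one.
- blue_slide (a joint): blue clamp: slide travel, m, along the clamp's +x: 0 closed (start), 0.044 end stop, 0.0235 latched (jaws 25 mm apart). Spring: 3 N at 0, 7 N at the end stop; the ramp under the pin adds about 2 N from 0.002 to 0.015. The pin drops in by itself at about 0.024; let go sooner and the slide springs back to 0. A brisk first touch gives a jolt of over 15 N.
- blue_face: blue front of the push plate, 90 mm wide (y), 60 mm high (z), 6 mm thick; origin at the centre of its front face, 52 mm above the bench when closed (face spans 22 to 82 mm height); push on it along its own +x (level, away from the robot's side). It moves with the slide. Free space in front.
- blue_back: backing of the blue plate, also blue, 80 x 50 x 6 mm, right behind it, its top 9 mm lower than the blue; origin at the centre of the seam between the two. Not to be touched.
- blue_pin (a joint): blue clamp's stop pin, m of drop: 0 at the start, about -0.005 while it rides over the slide's ramp, +0.005 when it has dropped in behind the ramp, its red head down on the bridge (latched).
- blue_pin_knob: red head of the blue clamp's stop pin, 18 mm across, 10 mm high, origin at the centre of its top, 69 mm above the bench at the start (64 mm latched, 74 mm at most). Not to be touched.
- grey_clamp: identical clamp with a grey push plate, to be left closed; same frame.
- grey_slide (a joint): travel of the grey clamp's slide, same meaning as blue_slide; must stay at 0.
- vial: loose amber vial with white cap, 24 mm across, 50 mm tall, standing between the clamps; origin at the centre of its underside.
- dish: loose round covered dish, 68 mm across, 15 mm tall, lying between the far ends of the clamps; origin at the centre of its underside.
- tweezers: loose steel tweezers, about 145 mm long, 8 mm high, lying to the far right, along x; origin under their middle.
- case: loose flat black sample case with a white pad, 100 x 100 x 16 mm, lying to the far left; origin at the centre of its underside.
Mind the look-alikes: they are no part of the job. Leave any yellow look-alike of the grey_clamp alone.

How it is judged:
On the way:
1. the fingers push the blue plate until its slide is at the end stop (value of joint blue_slide above 0.04 m and contact force between the fingers and blue_face above 1 N), for 0.1 s.
At the end, for the whole second after the job is handed in: The blue clamp's slide rests latched at mid position (20 to 27 mm from closed, nominally 23.5) with its stop pin dropped in (more than 3.5 mm), at rest; the grey clamp is closed (within 3 mm) (value of joint blue_slide between 0.02 and 0.027 m and value of joint blue_pin above 0.0035 m and velocity of joint blue_slide between -0.005 and 0.005 m/s and value of joint grey_slide below 0.003 m); the robot touches nothing.
It fails at once if the blue plate is gripped or touched from behind (contact force between the fingers and blue_back above 0.5 N).
It fails at once if the robot touches the stop pin of the blue clamp (contact force between any of the fingers, the arm and blue_pin_knob above 0.5 N).
It fails at once if the grey clamp's slide is pushed more than 5 mm (value of joint grey_slide above 0.005 m).
It fails at once if a bystander is moved more than 15 mm, lifted or carried (distance of any of vial, dish, tweezers, case from where it was at the start of the episode above 0.015 m).
It fails at once if the vial is tipped over (angle between vial's own z axis and vertical above 0.5 rad).
It also fails if it takes over 38 s, if anything falls off the work surface, if the arm or the gripper's body presses on something with over 40 N, if the wrist force passes 120 N, or if a joint passes its speed limit or range.

### The arm

A 6-joint arm with a two-finger parallel gripper is mounted at the origin on the work surface. World frame = base frame: x ahead of the robot, y to its left, z up, the work surface at z = 0. Lengths are in m, angles in rad, forces in N, time in s.
With the tool pointing down it reaches from about 0.275 to 0.825 m from the base axis. Payload 5.2 kg.
Tool frame: the origin (TCP) lies midway between the tips of the shut fingers; the grasp point (between the pads) lies 19 mm behind it; x points along the fingers, z is the direction in which the jaws open and shut, and the axes are right-handed (so a half turn about x gives the same grasp; the last joint's range is limited). The gripper opens to 93 mm and grips with 3 to 60 N. Pads are 15 mm wide; open, the fingers measure 128 mm over their backs; the gripper's body (75 mm by 188 mm) begins 65 mm behind the grasp point.
Start: joints at [-1.346, 0.259, 1.535, -0, 1.348, -0.203], TCP at [0.228, -0.5, 0.219] pointing down, gripper open.
Joint ranges: [-3.14, 3.14], [-0.91, 2.08], [0.19, 2.58], [-1.22, 4.36], [0.22, 2.71], [-3.12, 3.12]. Speed limits (rad/s): [2.57, 2.57, 3.14, 3.14, 3.14, 3.14].

### API

Orientations are given as a unit quaternion [x, y, z, w].
In Python, from plant import ctrl, viewer, job, finder gives the robot as it stands.
- The arm moves only by the tool send_rows, never from a script. Its argument "targets" is a list of rows, each a list of 3 entries, a list of its own where there are three numbers: the shift along the tool's x, y, z each as a share of 0.02 m, from -1 to 1, then the turn, a rotation vector about the tool's x, y, z each as a share of pi rad, from -1 to 1, then the opening, from 0 (shut) to 1 (fully open). In form: [[[dx, dy, dz], [wx, wy, wz], hand], ...]. A call has 1 to 12 rows; each row shifts and turns the pose as measured when the row begins, along the tool's axes as they then stand; what a row does not reach is not made up. A row lasts 1/8 s, in which the tool goes at most 62.5 mm and 10.7 degrees, less where a joint would pass 70% of its speed; a pose out of reach is approached as far as the arm can. A call with a number of a shift or a turn outside -1 to 1 is refused whole. A call with a gripper value outside its range is refused whole. The fingers move at their own pace and stop on an object; "force" is the grip in N (left out, the last holds). Time passes only in rows, so rows that do not move let the fingers close. It gives the time, the measured TCP pose, the force and the opening at its end, in the units of the state.
- ctrl.read_state(): the state, without advancing time (a new reading comes with each control period).
- viewer.camera(name): name is "scene" or "top" or "wrist"; returns a dict with "frame" (400x640x3 uint8, red, green, blue), "vertical_fov" (degrees; the focal length in pixels is half the picture's height over the tangent of half this angle, whatever the lens; pixels are square), "cx", "cy" (the principal point, pixels), "R" (3x3) and "t" (3): a world point X has camera coordinates R X + t; the wrist camera has in their place "tool_from_camera" (4x4, takes a point from camera to tool coordinates, whose origin is the TCP and whose axes are the tool frame's). Camera axes: x right, y down, z forward; pixel columns grow to the right and rows downward; lengths in m; the calibration is good to about 2 mm. A picture is of the moment at which its call begins: read the wrist's pose just before it. There is no depth.
- job.close_job(): hands the job in, once; it reports no verdict.
Trained networks look in the newest picture that a camera, given by its name, has taken for a name from the list of things; names that differ only in an ending like _2 or _b are one class to them, and where a whole thing is asked for, a point or a joint stands for the part that bears it (a point fixed in the world has none). Each returns a list of dicts, best first, with "confidence" (0 to 1); they miss things now and then, are a little off and sometimes report something else, mostly with a low value. They report only what shows in the picture. A call takes as long as a camera call. They do not tell look-alikes from the thing itself.
- finder.search_frame(camera, target): "at" ([x, y, z] in m, in world coordinates, good to about 4 mm: the middle of the surface that is visible of it).
- finder.place_of(camera, target): "at" ([x, y, z] in m, in world coordinates, good to about 4 mm: a listed point, or the origin of a listed thing).
The state is a dict: "t": time; "q": joint angles; "dq": joint speeds; "effort": joint torques, N m; "eef_pos": TCP position; "tcp_rot": TCP orientation; "contact_force": force on the tool from outside, world axes, zero at the start; "torque": the same for the moment, N m; "finger_gap": finger opening in m.
Only numpy, scipy, OpenCV 4.12 (cv2) and the standard library are available. Lean on these libraries where they do the work, as an engineer would, in place of code of your own. Each camera call takes 0.05 s, during which the arm holds its last target.

## Working session

There is one attempt and no reset: what is moved stays moved. The work goes in short steps, Python scripts to look and compute and a tool call to move; the robot and the scene stay as the last step left them, time stands still between calls to the robot, and variables do not carry over. Pictures are saved under pics/ and viewed, and the job is handed in when it is done.

Besides the shell and the picture viewer there is one more tool, called after "Request:" by a JSON object that holds its "fn" and its "kwargs". send_rows: Moves the arm, as the interface text tells. Its arguments: {"type":"object","properties":{"targets":{"type":"array","items":{"type":"array"}},"force":{"type":"number"}},"required":["targets"]}

```bash
ls; mkdir -p pics
python3 - <<'E'
from plant import ctrl, viewer, job, finder
import cv2,numpy as np
s=ctrl.read_state();print({k:np.round(v,4).tolist() for k,v in s.items()})
for c in ["scene","top"]:
    r=viewer.camera(c);cv2.imwrite(f"pics/{c}1.png",r["frame"][:,:,::-1])
    for n in ["blue_face","blue_clamp","blue_pin_knob","grey_clamp","vial","dish"]:
        print(c,n,[(np.round(d["at"],3).tolist(),round(d["confidence"],2)) for d in finder.place_of(c,n)][:4])
E
```

```text
pics
{'t': 0.0, 'q': [-1.3458, 0.2593, 1.536, -0.0, 1.348, -0.2028], 'dq': [0.0017, -0.0008, 0.0015, 0.0003, -0.0002, 0.0006], 'effort': [-0.0007, -43.7318, -28.4, 0.0716, 0.0413, -0.0001], 'eef_pos': [0.2281, -0.4999, 0.2178], 'tcp_rot': [0.3829, 0.5952, -0.382, 0.5943], 'contact_force': [-0.8521, -0.1094, -0.1807], 'torque': [0.0238, 0.044, -0.0181], 'finger_gap': 0.093}
scene blue_face [([0.477, 0.212, 0.049], 0.49)]
scene blue_clamp [([0.594, 0.197, 0.002], 0.72)]
scene blue_pin_knob [([0.558, 0.202, 0.07], 0.36)]
scene grey_clamp [([0.32, -0.296, -0.002], 0.94), ([0.598, -0.168, 0.002], 0.93)]
scene vial [([0.434, 0.008, -0.001], 0.65), ([0.595, 0.199, -0.003], 0.29)]
scene dish [([0.721, -0.006, -0.001], 0.65), ([0.559, 0.204, 0.071], 0.41)]
top blue_face [([0.476, 0.21, 0.048], 0.48)]
top blue_clamp [([0.594, 0.201, -0.001], 0.95)]
top blue_pin_knob [([0.559, 0.202, 0.069], 0.53)]
top grey_clamp [([0.6, -0.17, 0.003], 0.82), ([0.322, -0.297, 0.004], 0.71), ([0.562, 0.203, 0.072], 0.59)]
top vial [([0.436, 0.016, 0.003], 0.4)]
top dish [([0.721, -0.011, -0.002], 0.61)]
```

View pics/scene1.png

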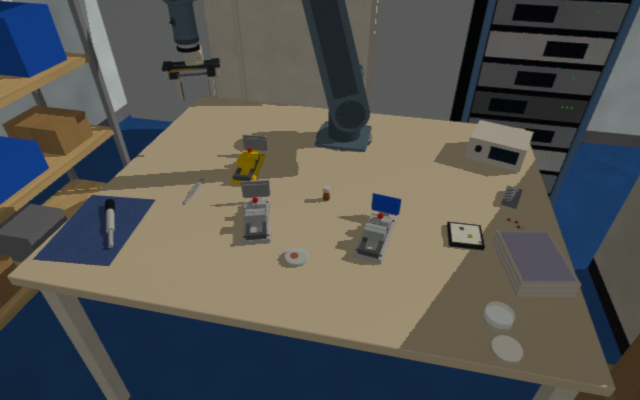

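View pics/top1.png

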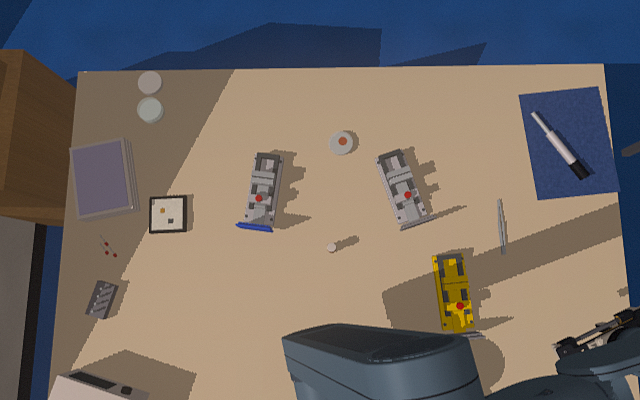

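Candidates: the blue-plate clamp is at scene (377,228) / top (262,190). The grey-plate clamp is at scene (257,212) / top (402,188), and the yellow look-alike is at scene (250,163) / top (452,290). I choose the first one by its blue plate. Next I check it in a close crop and measure its yaw.

```bash
cat > h.py <<'E'
from plant import ctrl, viewer, job, finder
import cv2,numpy as np
from scipy.spatial.transform import Rotation as Ro
def proj(r,X):
    f=200/np.tan(np.radians(r["vertical_fov"])/2); c=np.array(r["R"])@np.array(X).T+np.array(r["t"])[:,None]
    return np.c_[f*c[0]/c[2]+r["cx"],f*c[1]/c[2]+r["cy"]]
E
python3 - <<'E'
from h import *
from scipy.optimize import least_squares
s=ctrl.read_state(); print(Ro.from_quat(s["tcp_rot"]).as_matrix().round(3))
ims={c:viewer.camera(c) for c in ["scene","top"]}
for c in ims:
    for n in ["blue_face","blue_clamp","blue_pin_knob"]:
        print(c,n,[(np.round(d["at"],4).tolist(),round(d["confidence"],2)) for d in finder.place_of(c,n)][:1])
r=ims["scene"];im=r["frame"]
# blue mask in scene: fit face rectangle by corners
hsv=cv2.cvtColor(im,cv2.COLOR_RGB2HSV);m=cv2.inRange(hsv,(105,150,80),(130,255,255));m[:180]=0;m[225:]=0;m[:,:350]=0;m[:,420:]=0
cs,_=cv2.findContours(m,0,2);c=max(cs,key=cv2.contourArea);print(cv2.contourArea(c));q=cv2.approxPolyDP(c,3,True)[:,0];print(q.tolist())
def corners(x,y,yaw):
    e=np.array([-np.sin(yaw),np.cos(yaw),0]);return np.array([[x,y,0]+e*a+[0,0,z] for a,z in [(.045,.022),(.045,.082),(-.045,.082),(-.045,.022)]])
for yaw in [-.2,-.1,0]: print(yaw,proj(r,corners(.4765,.211,yaw)).round(1).tolist())
a=cv2.resize(im[170:270,330:430],(600,600),interpolation=2)
cv2.imwrite("pics/crop_s.png",a[:,:,::-1])
a=cv2.resize(ims["top"]["frame"][140:240,220:320],(600,600),interpolation=2);cv2.imwrite("pics/crop_t.png",a[:,:,::-1])
for yaw in [-.2,-.1,0]: print(yaw,proj(ims["top"],corners(.4765,.211,yaw)).round(1).tolist())
E
```

```text
[[ 0.     0.91   0.415]
 [-0.     0.415 -0.91 ]
 [-1.    -0.     0.   ]]
scene blue_face [([0.4781, 0.2189, 0.0494], 0.4)]
scene blue_clamp [([0.5982, 0.1964, -0.0021], 0.96)]
scene blue_pin_knob [([0.5601, 0.2034, 0.0726], 0.48)]
top blue_face [([0.4751, 0.2123, 0.05], 0.59)]
top blue_clamp [([0.5949, 0.1959, 0.0022], 0.68)]
top blue_pin_knob [([0.5626, 0.2043, 0.0689], 0.53)]
394.0
[[373, 194], [373, 209], [398, 213], [399, 199]]
-0.2 [[397.4, 213.3], [399.7, 198.0], [371.5, 190.8], [370.0, 206.0]]
-0.1 [[397.8, 212.4], [400.0, 197.1], [371.1, 191.7], [369.6, 206.9]]
0 [[397.9, 211.6], [400.2, 196.3], [370.8, 192.5], [369.4, 207.7]]
-0.2 [[241.3, 228.5], [236.4, 225.7], [271.1, 232.6], [274.4, 235.1]]
-0.1 [[241.0, 230.2], [236.1, 227.4], [271.4, 230.8], [274.7, 233.4]]
0 [[240.9, 231.9], [236.0, 229.2], [271.5, 229.0], [274.8, 231.7]]
```

View pics/crop_s.png

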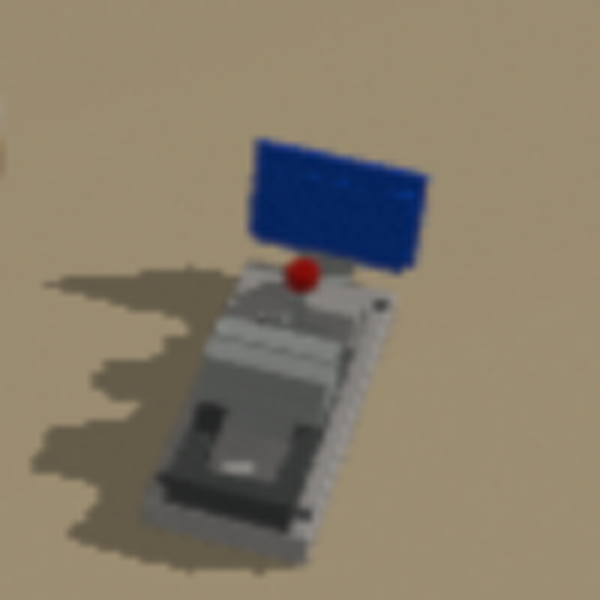

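View pics/crop_t.png

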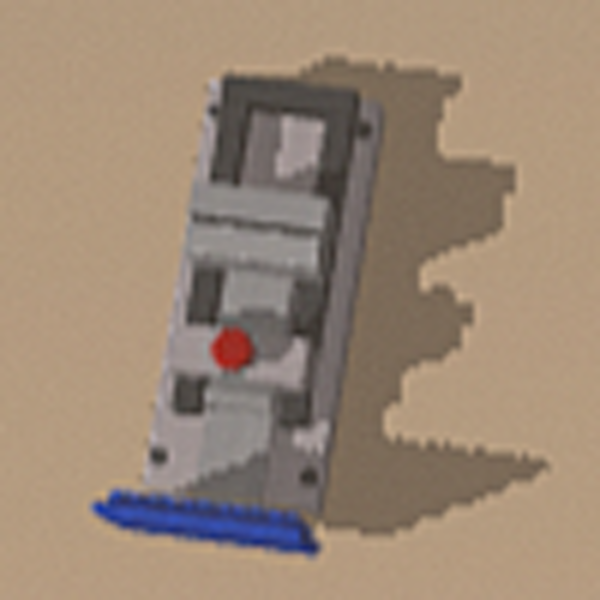

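The crops confirm it: a blue plate at scene crop (340,205) and a red pin head behind it. Yaw is about -0.15 rad, and the face centre is about (0.479, 0.214). Turning the tool about +33° lines its y axis up with the push direction. I shut the fingers, turn, then travel high.

Request:
{"fn": "send_rows", "kwargs": {"targets": [[[0,0.5,0],[0.05,0,0],0],[[0,0.5,0],[0.05,0,0],0],[[0,1,0],[0.05,0,0],0],[[0,1,0],[0.034,0,0],0],[[0,1,-1],[0,0,0],0],[[0,0,-1],[0,0,0],0],[[0,0,-1],[0,0,0],0],[[0,0,-1],[0,0,0],0]]}}

```text
t: 2.1
eef_pos: [0.3208, -0.4146, 0.2182]
tcp_rot: [-0.541, -0.455, 0.541, -0.455]
contact_force: [0.2, 0.5, 0.5]
finger_gap: 0.0174
```

Request:
{"fn": "send_rows", "kwargs": {"targets": [[[0,0,-1],[-0.007,0,0],0],[[0,0,-1],[0,0,0],0],[[0,0,-1],[0,0,0],0],[[0,0,-1],[0,0,0],0],[[0,0,-1],[0,0,0],0],[[0,0,-1],[0,0,0],0],[[0,0,-1],[0,0,0],0],[[0,0,-1],[0,0,0],0],[[0,0,-1],[0,0,0],0],[[0,0,-1],[0,0,0],0],[[0,0,-1],[0,0,0],0],[[0,0,-1],[0,0,0],0]]}}

```text
t: 3.6
eef_pos: [0.358, -0.1604, 0.2187]
tcp_rot: [-0.536, -0.461, 0.536, -0.462]
contact_force: [0.4, 0.1, -0.2]
finger_gap: 0.0004
```

Request:
{"fn": "send_rows", "kwargs": {"targets": [[[0,0,-1],[0,0,0],0],[[0,0,-1],[0,0,0],0],[[0,0,-1],[0,0,0],0],[[0,0,-1],[0,0,0],0],[[0,0,-1],[0,0,0],0],[[0,0,-1],[0,0,0],0],[[0,0,-1],[0,0,0],0],[[0,0,-1],[0,0,0],0],[[0,0,-1],[0,0,0],0],[[0,0,-1],[0,0,0],0],[[0,0,-1],[0,0,0],0],[[0,0,-1],[0,0,0],0]]}}

```text
t: 5.1
eef_pos: [0.3912, 0.0928, 0.2186]
tcp_rot: [0.536, 0.461, -0.535, 0.463]
contact_force: [0.4, 1.1, 0.0]
finger_gap: 0.0008
```

Request:
{"fn": "send_rows", "kwargs": {"targets": [[[0,0,-1],[0,0,0],0],[[0,0,-1],[0,0,0],0],[[0,0,-1],[0,0,0],0],[[0,0,-1],[0,0,0],0],[[0,0,-1],[0,0,0],0],[[0,0,-0.8],[0,0,0],0],[[0,0,0],[0,0,0],0],[[0,0,0],[0,0,0],0]]}}

```text
t: 6.1
eef_pos: [0.4047, 0.2158, 0.2182]
tcp_rot: [0.535, 0.461, -0.535, 0.464]
contact_force: [0.3, 0.2, 0.2]
finger_gap: 0.0005
```

Run:
```python
from h import *
s=ctrl.read_state();R=Ro.from_quat(s["tcp_rot"]).as_matrix();print(s["t"],s["eef_pos"],R.round(3))
r=viewer.camera("wrist");cv2.imwrite("pics/w1.png",r["frame"][:,:,::-1])
for n in ["blue_face","blue_clamp","blue_pin_knob"]:
  print(n,[(np.round(d["at"],4).tolist(),round(d["confidence"],2)) for d in finder.place_of("wrist",n)][:2])
T=np.array(r["tool_from_camera"]);d=np.array([.989,-.149,0]);e=np.array([.149,.989,0])
f=200/np.tan(np.radians(r["vertical_fov"])/2)
print(T.round(3))
for a,z in [(.045,.022),(.045,.082),(-.045,.082),(-.045,.022)]:
  X=np.array([.479,.214,0])+e*a+[0,0,z]; p=R.T@(X-s["eef_pos"]);c=T[:3,:3].T@(p-T[:3,3]);print((f*c[:2]/c[2]+[r["cx"],r["cy"]]).round(1))
```

```text
6.1 [0.40472652 0.21575447 0.21821735] [[ 0.002  0.99  -0.144]
 [-0.003 -0.144 -0.99 ]
 [-1.     0.003  0.002]]
blue_face [([0.4815, 0.2101, 0.0517], 0.68)]
blue_clamp [([0.5877, 0.1969, -0.0035], 0.75), ([0.4797, 0.2102, 0.0534], 0.41)]
blue_pin_knob [([0.5565, 0.2002, 0.0692], 0.58), ([0.5267, 0.4626, 0.0011], 0.3)]
[[ 0.    -0.25   0.968 -0.166]
 [ 0.001 -0.968 -0.25   0.069]
 [ 1.     0.001 -0.    -0.   ]
 [ 0.     0.     0.     1.   ]]
[275.  121.9]
[266.4 121. ]
[353.9 121.6]
[348.  122.4]
```

View pics/w1.png

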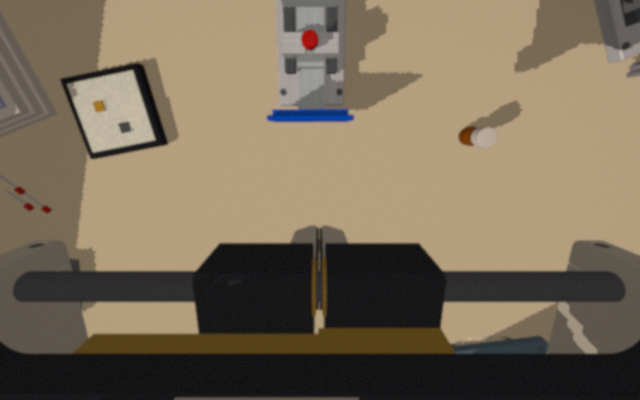

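The wrist view shows the blue plate at (310,119), parallel to the image rows, as my model predicted at (267–354, 121). It sits about 9 mm to the tool's -z side and about 74 mm ahead. I descend in the free space in front of it.

Request:
{"fn": "send_rows", "kwargs": {"targets": [[[1,0,-0.45],[0,0,0],0],[[1,0,0],[0,0,0],0],[[1,0,0],[0,0,0],0],[[1,0,0],[0,0,0],0],[[1,0,0],[0,0,0],0],[[1,0,0],[0,0,0],0],[[1,0,0],[0,0,0],0],[[0.8,0,0],[0,0,0],0],[[0,0,0],[0,0,0],0],[[0,0,0],[0,0,0],0]]}}

```text
t: 7.55
eef_pos: [0.4101, 0.2202, 0.0599]
tcp_rot: [0.539, 0.458, -0.535, 0.462]
contact_force: [0.4, 0.5, 0.6]
finger_gap: 0.0003
```

Request:
{"fn": "send_rows", "kwargs": {"targets": [[[0.4,0.5,0],[0,0,0],0],[[0,0.7,0],[0,0,0],0],[[0,0.6,0],[0,0,0],0],[[0,0.2,0],[0,0,0],0],[[0,0,0],[0,0,0],0]]}}

```text
t: 8.18
eef_pos: [0.4551, 0.2137, 0.0536]
tcp_rot: [0.54, 0.457, -0.534, 0.463]
contact_force: [0.9, -0.3, -0.0]
finger_gap: 0.0007
```

Run:
```python
from h import *
s=ctrl.read_state();R=Ro.from_quat(s["tcp_rot"]).as_matrix();print(s["t"],s["eef_pos"],s["contact_force"],R.round(3))
r=viewer.camera("wrist");cv2.imwrite("pics/w2.png",r["frame"][:,:,::-1])
```

```text
8.175 [0.45509696 0.21365342 0.05359117] [ 0.86576706 -0.26892012 -0.02098392] [[ 0.012  0.988 -0.154]
 [-0.001 -0.154 -0.988]
 [-1.     0.012 -0.001]]
```

View pics/w2.png

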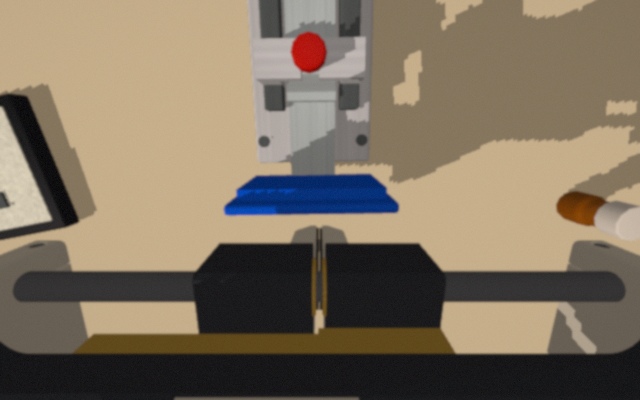

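The plate now spans columns 225–398 at row 212. The fingertips at (320,235) are just short of it and nearly centred. Now a slow approach to first touch.

Request:
{"fn": "send_rows", "kwargs": {"targets": [[[0,0.12,-0.1],[0,0,0],0],[[0,0.1,-0.1],[0,0,0],0],[[0,0.1,0],[0,0,0],0],[[0,0.1,0],[0,0,0],0],[[0,0.1,0],[0,0,0],0],[[0,0.1,0],[0,0,0],0],[[0,0.1,0],[0,0,0],0],[[0,0.1,0],[0,0,0],0]]}}

```text
t: 9.22
eef_pos: [0.4709, 0.2156, 0.0537]
tcp_rot: [0.539, 0.458, -0.534, 0.463]
contact_force: [-3.6, 0.9, 3.6]
finger_gap: 0.0004
```

Contact, at about 3.7 N. I push on.

Request:
{"fn": "send_rows", "kwargs": {"targets": [[[0,0.15,0],[0,0,0],0],[[0,0.2,0],[0,0,0],0],[[0,0.2,0],[0,0,0],0],[[0,0.2,0],[0,0,0],0],[[0,0.2,0],[0,0,0],0],[[0,0.2,0],[0,0,0],0]]}}

```text
t: 9.98
eef_pos: [0.4838, 0.2133, 0.0525]
tcp_rot: [-0.533, -0.463, 0.54, -0.458]
contact_force: [-6.0, 1.4, 4.9]
finger_gap: 0.0005
```

Request:
{"fn": "send_rows", "kwargs": {"targets": [[[0,0.25,0],[0,0,0],0],[[0,0.25,0],[0,0,0],0],[[0,0.25,0],[0,0,0],0],[[0,0.25,0],[0,0,0],0],[[0,0.25,0],[0,0,0],0],[[0,0.25,0],[0,0,0],0]]}}

```text
t: 10.72
eef_pos: [0.5064, 0.2098, 0.0512]
tcp_rot: [-0.529, -0.467, 0.543, -0.455]
contact_force: [-7.1, 1.7, 5.0]
finger_gap: 0.0003
```

Request:
{"fn": "send_rows", "kwargs": {"targets": [[[0,0.2,0],[0,0,0],0],[[0,0.2,0],[0,0,0],0],[[0,0.2,0],[0,0,0],0],[[0,0.2,0],[0,0,0],0]]}}

```text
t: 11.22
eef_pos: [0.513, 0.2086, 0.0502]
tcp_rot: [-0.523, -0.472, 0.548, -0.451]
contact_force: [-16.9, 3.7, 11.7]
finger_gap: 0.0004
```

The force jumped to 17 N with the travel at about 43 mm, so this is the end stop. I hold briefly and then look.

Request:
{"fn": "send_rows", "kwargs": {"targets": [[[0,0.2,0],[0,0,0],0],[[0,0.2,0],[0,0,0],0],[[0,0.2,0],[0,0,0],0]]}}

```text
t: 11.6
eef_pos: [0.5121, 0.2086, 0.0494]
tcp_rot: [-0.516, -0.478, 0.554, -0.445]
contact_force: [-14.0, 2.5, 12.8]
finger_gap: 0.0005
```

Run:
```python
from h import *
r=viewer.camera("wrist");cv2.imwrite("pics/w3.png",r["frame"][:,:,::-1])
s=ctrl.read_state();print(s["t"],s["eef_pos"],s["contact_force"])
```

```text
11.65 [0.51213426 0.20853739 0.04937011] [-14.75101097   1.97347075  11.52241917]
```

View pics/w3.png

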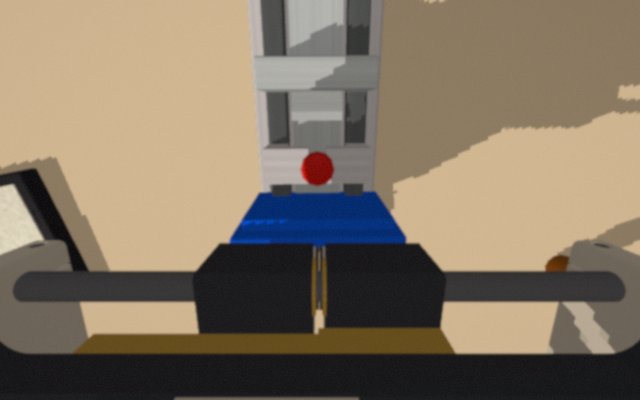

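The plate is hard against the stop (blue at (320,215), red head at (317,168)), and 15 N exceeds the spring's 7 N. I back away slowly so the plate follows the fingers back onto the pin.

Request:
{"fn": "send_rows", "kwargs": {"targets": [[[0,-0.3,0],[0,0,0],0],[[0,-0.3,0],[0,0,0],0],[[0,-0.3,0],[0,0,0],0],[[0,-0.3,0],[0,0,0],0],[[0,-0.3,0],[0,0,0],0],[[0,-0.4,0],[0,0,0],0],[[0,-0.6,0],[0,0,0],0],[[0,-0.8,0],[0,0,0],0],[[0,-0.8,0],[0,0,0],0],[[0,-0.8,0],[0,0,0],0],[[0,0,0],[0,0,0],0]]}}

```text
t: 13.02
eef_pos: [0.407, 0.2237, 0.0565]
tcp_rot: [-0.515, -0.479, 0.555, -0.444]
contact_force: [0.5, 0.4, 0.2]
finger_gap: 0.0005
```

Run:
```python
from h import *
s=ctrl.read_state();R=Ro.from_quat(s["tcp_rot"]).as_matrix();print(s["t"],s["eef_pos"],s["contact_force"],R.round(3))
r=viewer.camera("wrist");a=r["frame"];cv2.imwrite("pics/w4.png",a[:,:,::-1])
for n in ["blue_face","blue_pin_knob"]:
  print(n,[(np.round(d["at"],4).tolist(),round(d["confidence"],2)) for d in finder.place_of("wrist",n)][:2])
```

```text
13.025 [0.40700796 0.22374995 0.05645575] [0.54972409 0.41990828 0.17109576] [[-0.076  0.986 -0.145]
 [ 0.    -0.146 -0.989]
 [-0.997 -0.075  0.011]]
blue_face [([0.5012, 0.2087, 0.0522], 0.77)]
blue_pin_knob []
```

View pics/w4.png

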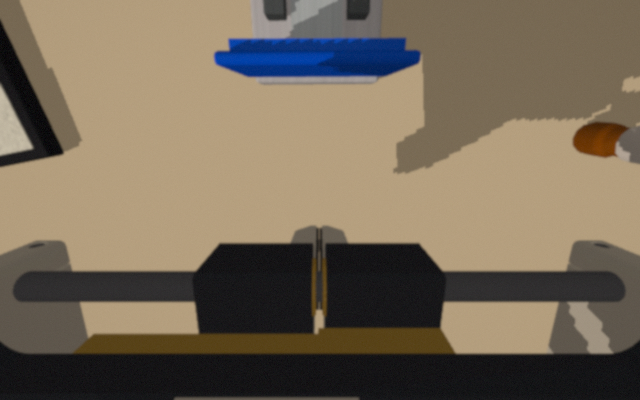

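The plate at (317,60) now has its face at x≈0.501, about 22 mm in. It looks latched. I rise clear and check from the other cameras.

Request:
{"fn": "send_rows", "kwargs": {"targets": [[[-0.8,0,0],[0,0,0],0],[[-1,0,0],[0,0,0],0],[[-1,0,0],[0,0,0],0],[[-1,0,0],[0,0,0],0],[[-1,0,0],[0,0,0],0],[[-1,0,0],[0,0,0],0],[[0,0,0],[0,0,0],0],[[0,0,0],[0,0,0],0]]}}

```text
t: 14.18
eef_pos: [0.423, 0.2225, 0.1744]
tcp_rot: [-0.517, -0.477, 0.555, -0.444]
contact_force: [-0.2, 0.9, -0.1]
finger_gap: 0.0004
```

Run:
```python
from h import *
s=ctrl.read_state();print(s["t"],s["eef_pos"],s["contact_force"])
for c in ["scene","top","wrist"]:
  r=viewer.camera(c)
  if c=="scene": cv2.imwrite("pics/s5.png",cv2.resize(r["frame"][130:280,170:490],(800,375),interpolation=2)[:,:,::-1])
  if c=="wrist": cv2.imwrite("pics/w5.png",r["frame"][:,:,::-1])
  for n in ["blue_face","blue_pin_knob","vial"]:
    print(c,n,[(np.round(d["at"],4).tolist(),round(d["confidence"],2)) for d in finder.place_of(c,n)][:2])
```

```text
14.175 [0.42303713 0.22252151 0.1744403 ] [-0.17383357  0.9191868  -0.10497957]
scene blue_face [([0.5022, 0.2129, 0.0491], 0.44)]
scene blue_pin_knob []
scene vial [([0.4391, 0.0081, 0.0018], 0.41)]
top blue_face [([0.4986, 0.2088, 0.049], 0.62)]
top blue_pin_knob []
top vial [([0.4351, 0.015, 0.0009], 0.44)]
wrist blue_face [([0.5, 0.2071, 0.0515], 0.88)]
wrist blue_pin_knob [([0.5588, 0.2015, 0.0638], 0.8), ([0.5882, 0.1966, 0.0004], 0.46)]
wrist vial [([0.4314, 0.0185, 0.0033], 0.85)]
```

View pics/s5.png

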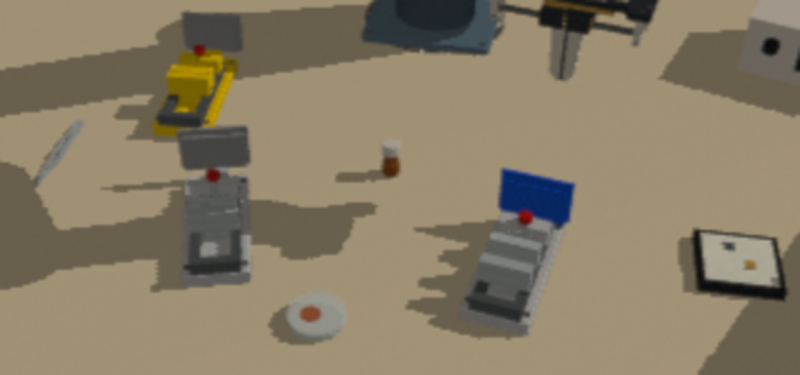

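View pics/w5.png

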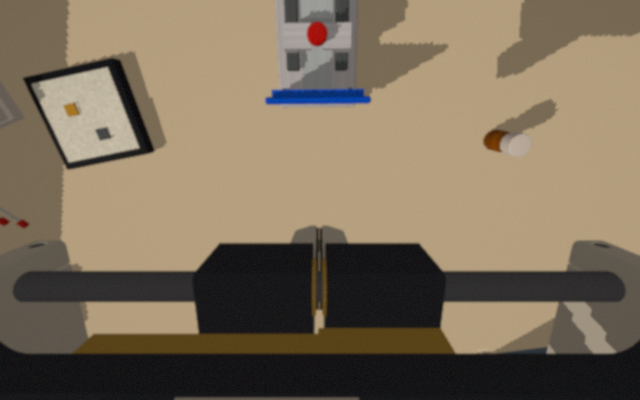

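The pin head is at 64 mm (the latched height), the plate is about 22 mm in, the jaws are apart, and the grey clamp and bystanders look unmoved. I hand in.

```bash
python3 -c "
from plant import job; print(job.close_job())"
```

```text
the job is handed in; nothing more can be done
None
```

The blue clamp is set: I pushed its plate to the end stop with the shut fingertips, let the spring bring it back onto the stop pin, and handed the job in at about 14.6 s.

- **End stop:** the fingertips travelled about 43 mm and the force rose to about 17 N, well above the 7 N spring. The slide position itself cannot be read; I inferred it from the fingertip travel and the force. The tool tilted about 4° under that load.
- **Latched:** in the last wrist-camera check the plate face was at x ≈ 0.500 m, about 22 mm in from where it started. The pin head was 64 mm high, its latched height, and the jaws were visibly apart.
- **Checks that disagreed:** the three cameras put the plate face between 0.4986 and 0.502 m, within their 4 mm accuracy. The scene and top cameras missed the red pin head in the final check, so its height rests on the wrist camera alone.
- **Everything else:** the grey clamp looked closed and the vial, dish, tweezers and case looked unmoved. Of these, only the vial's position was measured again. The robot was clear of everything, with contact force near zero.

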